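# Start-of-shift check of the portioning scale

## Task

Do the start-of-shift check of the portioning scale: with closed fingertips press lightly down on top of the brass check weight standing on the pan until the pan gives and let it come up again, then press the blue button on the white terminal to store the reading, then press the green button on the grey printer for the ticket. Only touch things, and gently, without ramming anything against its stop: leave the weight standing where it is without lifting or shifting it, do not press the red or yellow button, and leave everything else on the table alone.

Things in the scene. Friction and masses are not known exactly. Their poses are not given: they have to be found in the camera images.
- weight_top (a point): centre of the flat top of the brass check weight's knob (28 mm across); the weight is a 38 mm wide, 62 mm tall loose cylinder of 500 g with a knob on top, standing upright on the scale's pan, its top about 127 mm above the table
- weight: the same brass check weight, origin at the centre of its underside, z up
- pan (a joint): how far the scale's sprung pan is pressed down, m: 0 up (also with the weight on it), 0.010 at its hard stop. With the weight on it, a further push of about 1 N starts it moving and it gives 1 mm more per N, so about 11 N would bring it to its stop, which is not needed; it comes back up by itself. The weight counts as pressed when the pan is down by 0.0025 or more.
- scale: bench scale, fixed: grey base with a square 190 x 190 mm steel pan whose top is 65 mm above the table; origin on the table under its centre, z up
- terminal: the scale's white terminal, fixed: 140 (x) x 150 (y) x 50 mm box; a small greenish display leans along its rear (+x) edge, up to 95 mm above the table, its front face about 70 mm behind the buttons' centres; origin on the table under its centre
- printer: grey ticket printer, fixed: 140 (x) x 150 (y) x 90 mm box with a paper slot in front and a low black cover on the rear half of its top, up to 99 mm above the table; origin on the table under its centre
- blue_top (a point): centre of the top face of the blue push button (stores the reading) on the terminal; round, 30 mm across, pressed straight down; the top stands about 76 mm above the table. It is 30 mm in front (-x) of the terminal's centre and 37 mm to +y in its frame.
- blue (a joint): how far the blue button is down, m: 0 up, 0.010 fully down against a hard stop; sprung: it starts to move at 2.4 N, is 4 mm down at 4.6 N, fully down takes 8 N, and it comes back up by itself. It counts as pressed from 0.0035; it need not go fully down.
- red_top (a point): centre of the top face of the red push button (switches the scale off; not to be pressed) on the terminal; round, 30 mm across, pressed straight down; the top stands about 76 mm above the table. It is 74 mm to -y of the blue one in the terminal's frame.
- red (a joint): how far the red button is down, m: 0 up, 0.010 fully down against a hard stop; sprung: it starts to move at 2.4 N, is 4 mm down at 4.6 N, fully down takes 8 N, and it comes back up by itself. It must stay under 0.003.
- green_top (a point): centre of the top face of the green push button (prints the ticket) on the printer; round, 30 mm across, pressed straight down; the top stands about 116 mm above the table. It is 30 mm in front (-x) of the printer's centre and 37 mm to +y in its frame.
- green (a joint): how far the green button is down, m: 0 up, 0.010 fully down against a hard stop; sprung: it starts to move at 2.4 N, is 4 mm down at 4.6 N, fully down takes 8 N, and it comes back up by itself. It counts as pressed from 0.0035; it need not go fully down.
- yellow_top (a point): centre of the top face of the yellow push button (feeds paper; not to be pressed) on the printer; round, 30 mm across, pressed straight down; the top stands about 116 mm above the table. It is 74 mm to -y of the green one in the printer's frame.
- yellow (a joint): how far the yellow button is down, m: 0 up, 0.010 fully down against a hard stop; sprung: it starts to move at 2.4 N, is 4 mm down at 4.6 N, fully down takes 8 N, and it comes back up by itself. It must stay under 0.003.
- small_weight: steel 200 g weight, 30 mm across, 50 mm tall; loose, to be left alone; origin at the centre of its underside
- pepper: pepper jar with black cap, 64 mm across, 95 mm tall; loose, to be left alone; origin at the centre of its underside
- ham: dark brown block of dried meat, 65 x 120 x 45 mm, long side along its y; loose, to be left alone; origin at the centre of its underside
- label_roll: white roll of labels standing on end, 76 mm across, 50 mm tall; loose, to be left alone; origin at the centre of its underside
- cup: open steel cup, 72 mm across, 80 mm tall; loose, to be left alone; origin at the centre of its underside
There are look-alikes about, which are no part of the job. What is shaped like the printer but brown, orange or pink is not meant.

How it is judged:
On the way, in this order (a step that is already met when the one before it is completed fails the run):
1. the check weight is pressed down by the fingers so that the pan dips at least 2.5 mm, the weight staying upright (contact force between the fingers and weight above 1 N and value of joint pan above 0.0025 m and not (angle between weight's own z axis and vertical above 0.3 rad)), for 0.05 s.
2. the pan is up again (within 1 mm), the weight no longer touched (value of joint pan below 0.001 m and not (contact force between the fingers and weight above 0.1 N)), for 0.05 s.
3. the blue button is pressed with the fingers, at least 3.5 mm down (contact force between the fingers and terminal above 0.5 N and value of joint blue above 0.0035 m), for 0.05 s.
4. the green button is pressed with the fingers, at least 3.5 mm down, the blue one being up (contact force between the fingers and printer above 0.5 N and value of joint green above 0.0035 m and value of joint blue below 0.002 m), for 0.05 s.
At the end, for the whole second after the job is handed in: All four buttons are up again (within 2 mm), the pan is up (within 1 mm), and the check weight stands upright (within 0.1 rad) and at rest on the pan within 15 mm of where it stood; the other loose things are within 30 mm of where they stood (value of joint each of blue, red, green, yellow below 0.002 m and value of joint pan below 0.001 m and distance of weight from where it was at the start of the episode below 0.015 m and angle between weight's own z axis and vertical below 0.1 rad and linear speed of weight below 0.02 m/s and distance of each of small_weight, pepper, ham, label_roll, cup from where it was at the start of the episode below 0.03 m); the robot touches nothing.
It fails at once if the red or the yellow button is pressed more than 3 mm down (value of joint any of red, yellow above 0.003 m).
It fails at once if the weight, scale, terminal or printer is pushed with more than 30 N (contact force between any of the fingers, the arm and weight above 30 N or contact force between any of the fingers, the arm and scale above 30 N or contact force between any of the fingers, the arm and terminal above 30 N or contact force between any of the fingers, the arm and printer above 30 N).
It fails at once if the check weight is lifted more than 5 mm off the pan (z of weight in the frame of scale above 0.07 m).
It fails at once if the check weight is shifted or carried more than 20 mm, or tipped more than 0.3 rad (distance of weight from where it was at the start of the episode above 0.02 m or angle between weight's own z axis and vertical above 0.3 rad).
It fails at once if another loose thing is moved more than 30 mm (distance of any of small_weight, pepper, ham, label_roll, cup from where it was at the start of the episode above 0.03 m).
It also fails if it takes over 56 s, if anything falls off the work surface, if the arm or the gripper's body presses on something with over 40 N, if the wrist force passes 120 N, or if a joint passes its speed limit or range.

## Robot

A 6-joint arm with a two-finger parallel gripper is mounted at the origin on the work surface. World frame = base frame: x ahead of the robot, y to its left, z up, the work surface at z = 0. Lengths are in m, angles in rad, forces in N, time in s.
With the tool pointing down it reaches from about 0.3 to 0.825 m from the base axis. Payload 5.4 kg.
Tool frame: the origin (TCP) lies at the very end of the fingers, on their centre line; the grasp point (between the pads) lies 19 mm behind it; z points along the fingers, x is the direction in which the jaws open and shut, and the axes are right-handed (so a half turn about z gives the same grasp; the last joint's range is limited). The gripper opens to 92 mm and grips with 3 to 60 N. Pads are 20 mm wide; open, the fingers measure 128 mm over their backs; the gripper's body (75 mm by 189 mm) begins 69 mm behind the grasp point.
Start: joints at [-1.54, 0.158, 1.597, -0, 1.386, -0.21], TCP at [0.137, -0.558, 0.189] pointing down, gripper open.
Joint ranges: [-2.91, 2.91], [-0.94, 2.29], [0.18, 2.7], [-1.29, 4.43], [0.17, 2.64], [-3, 3]. Speed limits (rad/s): [2.57, 2.57, 3.14, 3.14, 3.14, 3.14].

## Interface

Orientations are given as a rotation vector (axis times angle).
In Python, from workcell import bot gives the robot as it stands. Calls block until the motion is done:
- bot.goto(position, orientation): joint-space move of the TCP to a pose.
- bot.line_to(position, rot=None, max_speed=0.15): straight line of the TCP; rot=None keeps the orientation; max_speed is the mean speed in m/s.
- bot.set_joints(angles): joint-space move.
- bot.set_gripper(opening, newtons=None): opening from 0.0 (shut) to 1.0 (fully open); newtons is the grip in N (None keeps the last); returns when the fingers have stopped.
- bot.hold(seconds).
- bot.inverse_kinematics(position, orientation): joint angles nearest the present ones, or None.
- bot.read_camera(name): name is "scene" or "top"; returns a dict with "pixels" (400x640x3 uint8, blue, green, red), "fx", "fy", "cx", "cy" (pixels), "R" (3x3) and "t" (3): a world point X has camera coordinates R X + t. Camera axes: x right, y down, z forward; pixel columns grow to the right and rows downward; lengths in m; the calibration is good to about 2 mm. A picture is of the moment at which its call begins. There is no depth.
A pose or a line that the arm cannot do raises bot.MotionError and nothing moves.
- bot.job_done(): hands the job in, once; it reports no verdict.
Readings, each from a call of its own:
- bot.current_clock(): time.
- bot.current_joints(): joint angles.
- bot.current_joint_vel(): joint speeds.
- bot.current_effort(): joint torques, N m.
- bot.current_ee_pos(): TCP position.
- bot.current_tool_rot(): TCP orientation.
- bot.current_contact_force(): force on the tool from outside, world axes, zero at the start.
- bot.current_ft_torque(): the same for the moment, N m.
- bot.current_opening(): opening from 0.0 (shut) to 1.0 (fully open).
Only numpy, scipy, OpenCV 4.12 (cv2) and the standard library are available. Lean on these libraries where they do the work, as an engineer would, in place of code of your own. Each camera call takes 0.05 s, during which the arm holds its last target.

## Working session

There is one attempt and no reset: what is moved stays moved. The work goes in short steps, each a Python script; the robot and the scene stay as the last script left them, time stands still between calls to the robot, and variables do not carry over. Pictures are saved under pics/ and viewed, and the job is handed in when it is done.

```bash
mkdir -p pics
python3 - <<'E'
from workcell import bot
import cv2
for n in("scene","top"):
    c=bot.read_camera(n); cv2.imwrite(f"pics/{n}0.png",c["pixels"]); print(n,c["fx"],c["cx"],c["cy"],c["R"],c["t"])
print(bot.current_clock(),bot.current_tool_rot(),bot.current_ee_pos(),bot.current_contact_force())
E
```

```text
scene 469.44477137980783 321.6251601012306 199.98369078053867 [[ 3.69268274e-01  9.29322706e-01  5.00609961e-04]
 [ 6.62224102e-01 -2.62758091e-01 -7.01724607e-01]
 [-6.51997071e-01  2.59456150e-01 -7.12448121e-01]] [-0.26539298 -0.25952276  1.60345079]
top 450.47861815888353 323.1958882456212 200.5385714451448 [[-0.0080162  -0.99995553 -0.00496847]
 [-0.98691469  0.00871166 -0.16100774]
 [ 0.16104386  0.00361279 -0.98694064]] [0.06831139 0.50894599 1.49872004]
0.1 [-2.47115927e+00  1.93776044e+00  1.72048916e-03] [ 0.1370702  -0.5578005   0.18812884] [ 0.01708689 -0.81629049 -0.11944261]
```

View pics/scene0.png

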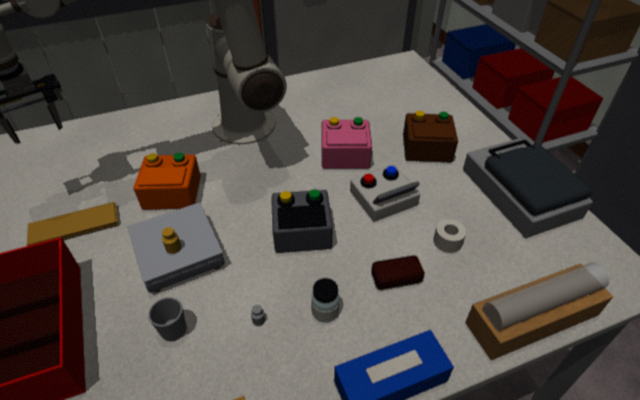

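View pics/top0.png

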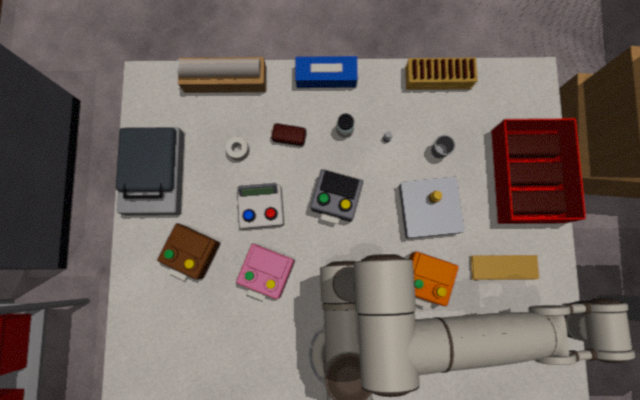

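The printer meant is the grey one: green at top-view (324,198), yellow at (346,204). On the terminal, blue is at (248,215) and red at (271,213). The weight is at (435,196) in the top view and about (170,232) in the scene view. Next I'll measure these by mask and ray casting.

```bash
cat > h.py <<'E'
import numpy as np, cv2
from workcell import bot
def ray(c,u,v):
    R=np.array(c["R"]);t=np.array(c["t"])
    return -R.T@t, R.T@np.array([(u-c["cx"])/c["fx"],(v-c["cy"])/c["fy"],1])
def plane(c,u,v,z):
    o,d=ray(c,u,v); return o+d*(z-o[2])/d[2]
def tri(r1,r2):
    (o1,d1),(o2,d2)=r1,r2
    s=np.linalg.lstsq(np.c_[d1,-d2],o2-o1,rcond=None)[0]
    a,b=o1+d1*s[0],o2+d2*s[1]; return (a+b)/2,np.linalg.norm(a-b)
def proj(c,X):
    p=np.array(c["R"])@X+np.array(c["t"]); return c["fx"]*p[0]/p[2]+c["cx"],c["fy"]*p[1]/p[2]+c["cy"]
E
python3 - <<'E'
from h import *
S=bot.read_camera("scene");T=bot.read_camera("top")
rng={"blue":((105,150,60),(130,255,255)),"red":((170,150,60),(180,255,255)),"green":((50,120,40),(85,255,255)),"yellow":((18,150,60),(32,255,255)),"weight":((10,110,40),(32,255,255))}
win={"blue":((391,172),(248,215),.076),"red":((368,180),(271,213),.076),"green":((314,195),(324,198),.116),"yellow":((285,197),(346,204),.116),"weight":((170,235),(435,196),.127)}
for k,(s,t,z) in win.items():
    pts=[]
    for c,(u,v) in((S,s),(T,t)):
        h=cv2.cvtColor(c["pixels"],cv2.COLOR_BGR2HSV); r=14
        w=h[v-r:v+r,u-r:u+r]; m=cv2.inRange(w,*map(np.array,rng[k]))
        if k=="red": m|=cv2.inRange(w,np.array((0,150,60)),np.array((8,255,255)))
        n,l,st,ce=cv2.connectedComponentsWithStats(m); i=1+np.argmax(st[1:,4])
        uv=ce[i]+[u-r,v-r]; pts.append(uv); print(k,uv.round(1),st[i][:5]+[u-r,v-r,0,0,0],plane(c,*uv,z).round(4))
    p,g=tri(ray(S,*pts[0]),ray(T,*pts[1])); print("   tri",p.round(4),g.round(4))
def crop(c,u,v,r=28): return cv2.resize(c["pixels"][v-r:v+r,u-r:u+r],(260,260),interpolation=cv2.INTER_CUBIC)
cv2.imwrite("pics/crops.png",np.vstack([np.hstack([crop(S,170,235),crop(S,314,195),crop(S,391,172)]),np.hstack([crop(T,435,196),crop(T,324,198),crop(T,248,215)])]))
E
```

```text
blue [390.8 170. ] [386 166  11   9  72] [0.4677 0.3096 0.076 ]
blue [248.2 214.5] [244 210  10  10  80] [0.4589 0.3137 0.076 ]
   tri [0.4599 0.3149 0.0678] 0.0005
red [368.3 177.5] [363 174  11   8  66] [0.4724 0.2371 0.076 ]
red [270.2 212.6] [266 208  10  10  80] [0.4648 0.2406 0.076 ]
   tri [0.4657 0.2412 0.0689] 0.0005
green [313.9 193.4] [309 190  11   8  73] [0.5132 0.0602 0.116 ]
green [323.3 197.7] [319 193  10  10  83] [0.5069 0.0632 0.116 ]
   tri [0.5077 0.0627 0.1101] 0.0009
yellow [285.2 195.5] [280 191  12  10  88] [ 0.4934 -0.0105  0.116 ]
yellow [345.2 203.6] [340 199  11  10  85] [ 0.4865 -0.0077  0.116 ]
   tri [ 0.4873 -0.0084  0.1097] 0.0009
weight [169.3 238. ] [162 227  17  22 270] [ 0.5375 -0.3062  0.127 ]
weight [435.1 196.2] [429 191  13  12 112] [ 0.5064 -0.2976  0.127 ]
   tri [ 0.5112 -0.3067  0.0981] 0.0038
```

View pics/crops.png

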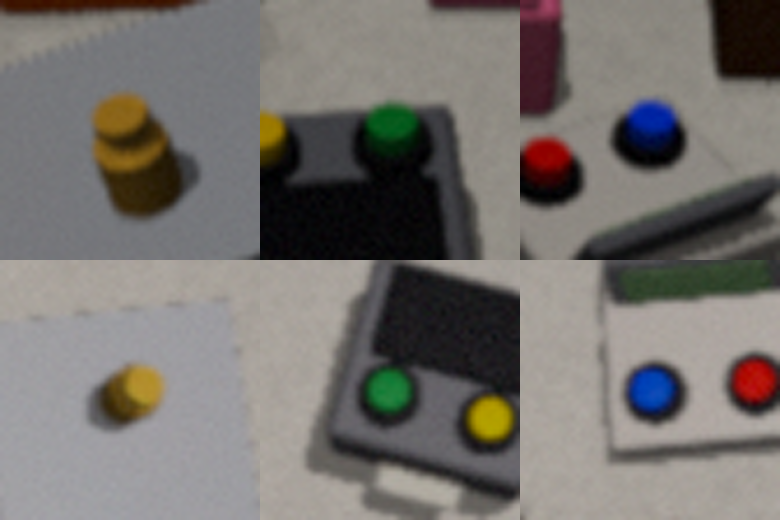

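The crops show the weight's flat top at about scene (168.1,231.1) and top view (437.8,195.4). The buttons are clean, and their spacing measures 73–74 mm, as stated. I'll check the weight's top with the brightness too.

Run:
```python
from h import *
S=bot.read_camera("scene");T=bot.read_camera("top")
print(plane(S,168.1-.5,231.1-.5,.127),plane(T,437.3,194.9,.127),tri(ray(S,167.6,230.6),ray(T,437.3,194.9)))
for c,(u,v),th in((S,(170,235),None),(T,(435,196),None)):
    w=c["pixels"][v-14:v+15,u-14:u+15]; h=cv2.cvtColor(w,cv2.COLOR_BGR2HSV)
    m=cv2.inRange(h,np.array((8,110,40)),np.array((32,255,255)))
    vals=h[...,2][m>0]; t,_=cv2.threshold(vals.reshape(-1,1),0,255,cv2.THRESH_OTSU)
    b=((m>0)&(h[...,2]>t)).astype(np.uint8)
    ys,xs=np.nonzero(b); print(t,len(xs),xs.mean()+u-14,ys.mean()+v-14)
    for r in range(29):
        if m[r].any(): print(r+v-14,' '.join(f"{h[r,q,2] if m[r,q] else 0:3d}" for q in range(3,28)))
# tool rotation at present & IK
from scipy.spatial.transform import Rotation as Ro
print(Ro.from_rotvec(bot.current_tool_rot()).as_matrix().round(3))
for P in([.505,-.305,.2],[.459,.314,.15],[.507,.063,.19]):
  for rv in([np.pi,0,0],[0,np.pi,0],[np.pi/2**.5,np.pi/2**.5,0],[np.pi/2**.5,-np.pi/2**.5,0]):
    q=bot.inverse_kinematics(P,rv); print(P,np.round(rv,2),None if q is None else np.round(q,2))
```

```text
[ 0.51313659 -0.3063645   0.127     ] [ 0.51073141 -0.30485222  0.127     ] (array([ 0.51107917, -0.30601213,  0.12465718]), np.float64(0.0011104131396944778))
92.0 141 167.74468085106383 235.18439716312056
227   0   0   0   0   0   0   0   0   0 135 134   0   0   0   0   0   0   0   0   0   0   0   0   0   0
228   0   0   0   0   0   0 132 136 140 142 142 143 137 134   0   0   0   0   0   0   0   0   0   0   0
229   0   0   0   0 130 133 138 134 139 141 140 143 144 139   0   0   0   0   0   0   0   0   0   0   0
230   0   0   0   0 138 137 138 140 136 135 138 139 140 135 115   0   0   0   0   0   0   0   0   0   0
231   0   0   0 132 138 137 137 139 137 135 139 136 138 130  95   0   0   0   0   0   0   0   0   0   0
232   0   0   0 135 140 140 140 140 140 139 138 134 134 119  78   0   0   0   0   0   0   0   0   0   0
233   0   0   0 132 136 141 142 140 140 140 138 134 121  95  56  56  72   0   0   0   0   0   0   0   0
234   0   0   0   0 127 136 138 137 137 134 128 117  89  60  44  49  65  79   0   0   0   0   0   0   0
235   0   0   0   0 102 111 114 118 114 106  94  78  56   0  
[... 3029 characters left out ...]
 ] [-0.75  0.19  1.54 -0.    1.41 -2.32]
[0.505, -0.305, 0.2] [ 2.22 -2.22  0.  ] [-0.75  0.19  1.54 -0.    1.41  0.82]
[0.459, 0.314, 0.15] [3.14 0.   0.  ] [ 0.38  0.14  1.69 -0.    1.31  0.38]
[0.459, 0.314, 0.15] [0.   3.14 0.  ] [ 0.38  0.14  1.69 -0.    1.31 -2.76]
[0.459, 0.314, 0.15] [2.22 2.22 0.  ] [ 0.38  0.14  1.69 -0.    1.31 -1.19]
[0.459, 0.314, 0.15] [ 2.22 -2.22  0.  ] [ 0.38  0.14  1.69 -0.    1.31  1.95]
[0.507, 0.063, 0.19] [3.14 0.   0.  ] [-0.11 -0.01  1.77 -0.    1.38 -0.11]
[0.507, 0.063, 0.19] [0.   3.14 0.  ] None
[0.507, 0.063, 0.19] [2.22 2.22 0.  ] [-0.11 -0.01  1.77 -0.    1.38 -1.68]
[0.507, 0.063, 0.19] [ 2.22 -2.22  0.  ] [-0.11 -0.01  1.77 -0.    1.38  1.46]
```

Weight top is at (0.511, -0.305): both views agree within 2–3 mm, with triangulated height 0.125 against 0.127. Next: close the gripper, hover over the weight, then press in force-monitored 1 mm steps.

```bash
cat >> h.py <<'E'
DN=[np.pi,0,0]
def fz():
    return np.mean([bot.current_contact_force() for _ in range(3)],0)
def press(x,y,ztop,Fgoal,dgoal,dmax,up):
    """step down; stop when force & travel reached; retreat to up"""
    bot.line_to([x,y,ztop+.012],max_speed=.08); bot.hold(.2); f0=fz(); z=ztop+.012; zc=None; ok=False
    print("f0",f0.round(2),bot.current_clock())
    while z>ztop-dmax:
        z-=.001; bot.line_to([x,y,z],max_speed=.02); bot.hold(.05)
        f=(fz()-f0); p=bot.current_ee_pos(); print(round(z,4),p.round(4),f.round(2))
        if zc is None and abs(f[2])>1.: zc=p[2]
        if abs(f[2])>12: print("too much");break
        if zc is not None and abs(f[2])>=Fgoal and zc-p[2]>=dgoal: ok=True;break
    bot.hold(.2); print("end",bot.current_ee_pos().round(4),(fz()-f0).round(2),ok)
    bot.line_to([x,y,ztop+.012],max_speed=.04); bot.line_to([x,y,up],max_speed=.15); print(bot.current_clock(),fz().round(2))
    return ok
E
python3 - <<'E'
from h import *
bot.set_gripper(0.0,10); print(bot.current_opening())
bot.goto([.511,-.305,.2],DN); print(bot.current_ee_pos(),bot.current_clock())
bot.line_to([.511,-.305,.145],max_speed=.1)
for n in("scene","top"): cv2.imwrite(f"pics/{n}1.png",bot.read_camera(n)["pixels"])
print(bot.current_clock())
a=cv2.imread("pics/scene1.png")[160:300,90:260];b=cv2.imread("pics/top1.png")[130:270,360:530]
cv2.imwrite("pics/w1.png",cv2.resize(np.hstack([a,b]),None,fx=2.3,fy=2.3,interpolation=cv2.INTER_CUBIC))
E
```

```text
0.0056958142854454455
[ 0.51041615 -0.30594946  0.19994808] 3.3
4.1
```

View pics/w1.png

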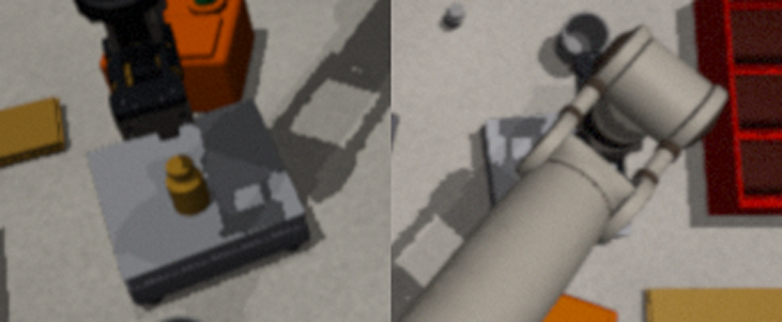

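The fingertips seem to end slightly above and left of where I expect, so I'll zoom in with the projected TCP drawn on the picture.

Run:
```python
from h import *
S=bot.read_camera("scene"); p=bot.current_ee_pos(); print(p)
im=S["pixels"][190:270,120:220]; k=7
im=cv2.resize(im,None,fx=k,fy=k,interpolation=cv2.INTER_CUBIC)
im=cv2.convertScaleAbs(im,alpha=1.6,beta=25)
for X,col in((p,(0,0,255)),(np.array([.511,-.305,.127]),(0,255,0)),(p+[.018,0,0],(255,0,255)),(p-[.018,0,0],(255,0,255)),(p+[0,.01,0],(255,255,0)),(p-[0,.01,0],(255,255,0))):
    u,v=proj(S,X); print(u,v); cv2.circle(im,(int((u+.5-120)*k),int((v+.5-190)*k)),3,col,-1)
cv2.imwrite("pics/w2.png",im)
```

```text
[ 0.51156599 -0.30549131  0.14609737]
165.95273088898432 224.60976237584285
168.04881839949815 229.79501584463793
167.156046174015 230.0848837430174
164.7751318199129 219.25165057817415
170.32910331902585 223.41856820649411
161.5554080909962 225.80665897489627
```

View pics/w2.png

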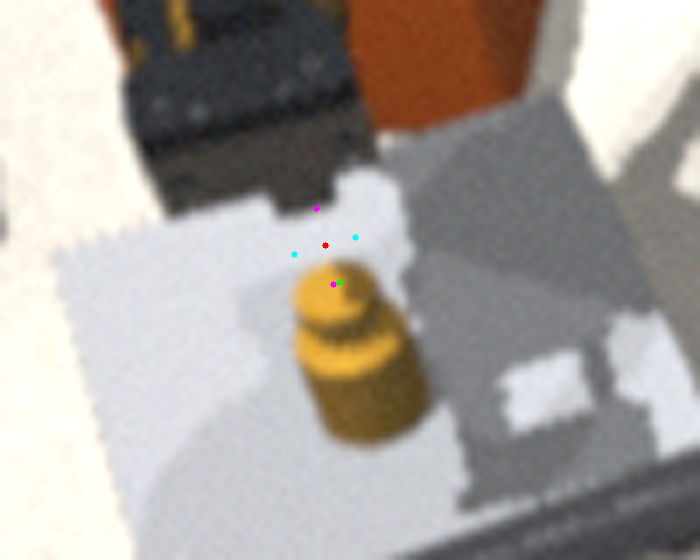

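The drawn TCP (red, at 325,245) lies about 5 px below the visible finger end (305,212), roughly 15 mm. The gripper body may be hiding the view or something may be off, so before touching anything I'll raise and turn the jaws along y for a clear front view.

Run:
```python
from h import *
print(bot.current_tool_rot())
bot.line_to([.511,-.305,.18],max_speed=.15)
s=np.pi/2**.5
bot.goto([.511,-.305,.18],[s,-s,0]); bot.hold(.3)
S=bot.read_camera("scene"); p=bot.current_ee_pos(); print(p,bot.current_tool_rot(),bot.current_opening(),bot.current_clock())
k=6;x0,y0=110,150
im=S["pixels"][y0:y0+100,x0:x0+130]
im=cv2.resize(im,None,fx=k,fy=k,interpolation=cv2.INTER_CUBIC)
im=cv2.convertScaleAbs(im,alpha=1.6,beta=25)
for X,col in((p,(0,0,255)),(np.array([.511,-.305,.127]),(0,255,0)),(p+[0.01,0.018,0],(255,0,255)),(p+[.01,-.018,0],(255,0,255)),(p+[.01,0,0.088],(255,255,0))):
    u,v=proj(S,X); cv2.circle(im,(int((u+.5-x0)*k),int((v+.5-y0)*k)),3,col,-1)
cv2.imwrite("pics/w3.png",im)
```

```text
[3.14026845e+00 4.68025617e-05 2.26855714e-03]
[ 0.5110046  -0.30500948  0.18002995] [ 2.22158094e+00 -2.22128928e+00  9.62119468e-05] 0.0025828949542152546 6.2833
```

View pics/w3.png

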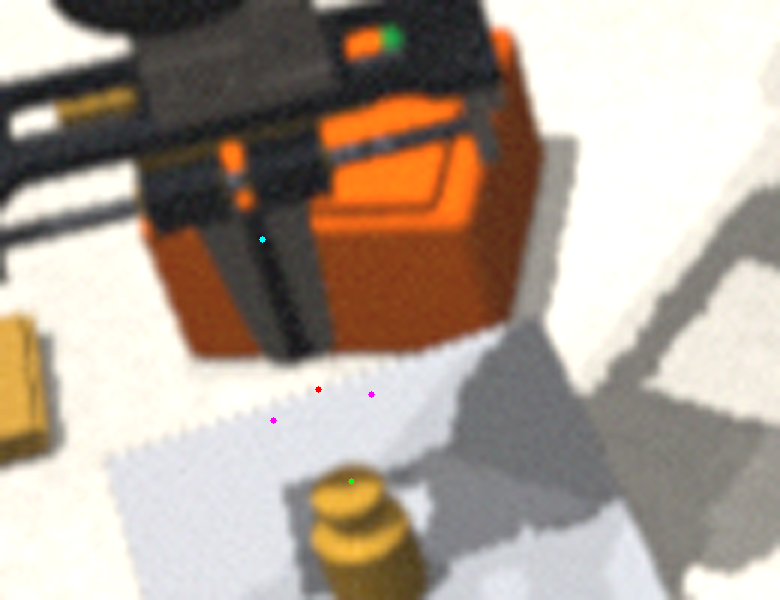

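Here the closed fingertips end at about (295,360) in the enlarged picture. The reported TCP projects to (318,390), about 20 mm off, so one of the sources is biased. I'll check it against the start picture, then use a tilted pose that both cameras can see.

Run:
```python
from h import *
from scipy.spatial.transform import Rotation as Ro
S=bot.read_camera("scene"); T=bot.read_camera("top")
# start picture check
I=cv2.imread("pics/scene0.png"); k=6
p=np.array([.13707,-.5578,.18813]); j=np.array([.238,-.971,0]); ims=[]
im=cv2.convertScaleAbs(cv2.resize(I[70:165,0:65],None,fx=k,fy=k,interpolation=cv2.INTER_CUBIC),alpha=2,beta=25)
for X in(p+j*.046,p-j*.046,p+j*.064,p-j*.064):
    u,v=proj(S,X); cv2.circle(im,(int((u+.5)*k),int((v+.5-70)*k)),3,(0,0,255),-1)
cv2.imwrite("pics/s0.png",im)
# tilted pose
zt=np.array([np.sin(.8),0,-np.cos(.8)]); xt=np.array([0,1.,0]); 
for sgn in(1,-1):
  x=xt*sgn; M=np.c_[x,np.cross(zt,x),zt]; rv=Ro.from_matrix(M).as_rotvec()
  for P in([.55,-.25,.25],[.6,-.2,.25],[.5,-.2,.3]): 
    q=bot.inverse_kinematics(P,rv); print(sgn,P,None if q is None else np.round(q,2))
print(bot.current_joints().round(2))
```

```text
1 [0.55, -0.25, 0.25] [-1.01 -0.32  2.13  0.8   1.   -2.92]
1 [0.6, -0.2, 0.25] [-0.82 -0.28  2.1   0.76  0.86 -2.77]
1 [0.5, -0.2, 0.3] [-1.06 -0.6   2.22  0.74  1.17 -2.8 ]
-1 [0.55, -0.25, 0.25] [-1.01 -0.32  2.13  0.8   1.    0.23]
-1 [0.6, -0.2, 0.25] [-0.82 -0.28  2.1   0.76  0.86  0.38]
-1 [0.5, -0.2, 0.3] [-1.06 -0.6   2.22  0.74  1.17  0.34]
[-0.74  0.22  1.55 -0.    1.38  0.83]
```

View pics/s0.png

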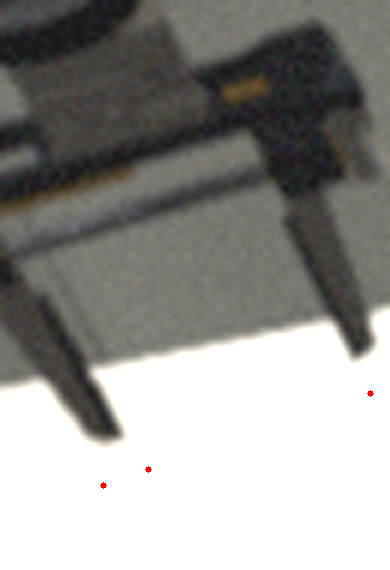

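The start picture shows the same bias, with the fingers ending about 6 px short. Now the tilted two-view measurement of the fingertip.

Run:
```python
from h import *
from scipy.spatial.transform import Rotation as Ro
zt=np.array([np.sin(.8),0,-np.cos(.8)]); x=np.array([0,-1.,0]); rv=Ro.from_matrix(np.c_[x,np.cross(zt,x),zt]).as_rotvec()
bot.line_to([.511,-.305,.28],max_speed=.25)
bot.goto([.55,-.25,.27],rv); bot.hold(.2)
p=bot.current_ee_pos(); print(p,bot.current_clock(),bot.current_tool_rot()-rv)
np.save("tilt_p.npy",p); k=5; out=[]
for n in("scene","top"):
    c=bot.read_camera(n); cv2.imwrite(f"pics/{n}_t.png",c["pixels"])
    u,v=proj(c,p); x0,y0=int(u)-38,int(v)-50; print(n,u,v,x0,y0)
    im=cv2.convertScaleAbs(cv2.resize(c["pixels"][y0:y0+100,x0:x0+76],None,fx=k,fy=k,interpolation=cv2.INTER_CUBIC),alpha=1.6,beta=25)
    cv2.circle(im,(int((u+.5-x0)*k),int((v+.5-y0)*k)),3,(0,0,255),-1); out.append(im)
cv2.imwrite("pics/tilt.png",np.hstack(out))
```

```text
[ 0.55079934 -0.25037102  0.27081751] 7.9083 [-0.00139071 -0.0011985  -0.00011019]
scene 181.452329214797 190.93082791634998 143 140
top 430.04506436295264 173.07394285386022 392 123
```

View pics/tilt.png

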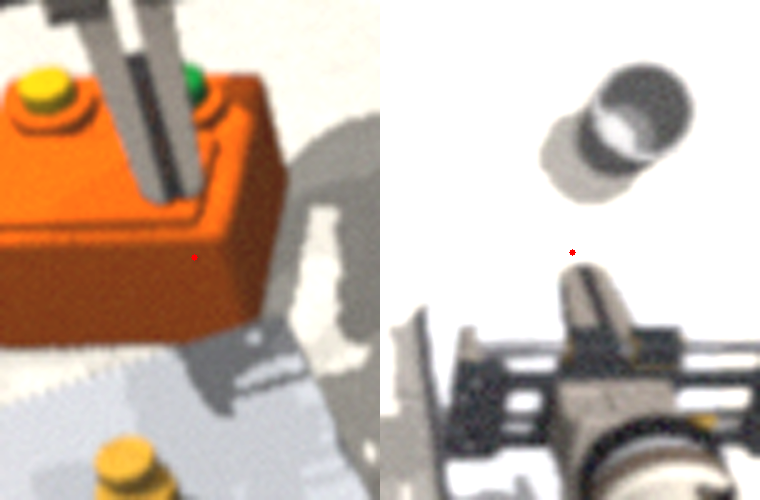

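The tip is at about scene pixel (177,179) and top pixel (432,175.5). I'll triangulate.

Run:
```python
from h import *
S=bot.read_camera("scene"); T=bot.read_camera("top"); p=np.load("tilt_p.npy")
t,g=tri(ray(S,177.1,179.1),ray(T,432.1,175.5)); print(t,g,t-p)
# sanity of cameras: scale pan corners / base axis; table-level points seen by both, e.g. terminal red/blue black rings
print("cams",ray(S,0,0)[0],ray(T,0,0)[0])
```

```text
[ 0.53826821 -0.25129528  0.29420665] 0.0018775535110591305 [-0.01253112 -0.00092426  0.02338914]
cams [ 1.31530865 -0.23758115  0.96039486] [0.26147421 0.05846003 1.56143135]
```

The tip is 20–25 mm behind the reported TCP along the tool, and both views agree within 2 mm. So either the reported height is low or the fingers are effectively shorter. I'll work out what this means for xy in the vertical pose, and let force decide the contact height.

Run:
```python
from h import *
S=bot.read_camera("scene")
for z in(.18,.195,.2,.205,.21): print(z,plane(S,158.7,209,z).round(4))
# start picture: tip ends (110,437),(358,352) in 6x crop at (0,70)
for z in(.188,.205,.21,.215):
    a=plane(S,110/6-.5,70+437/6-.5,z);b=plane(S,358/6-.5,70+352/6-.5,z); print(z,a.round(3),b.round(3),((a+b)/2).round(4),np.linalg.norm(a-b).round(3))
```

```text
0.18 [ 0.4905 -0.3108  0.18  ]
0.195 [ 0.5063 -0.3094  0.195 ]
0.2 [ 0.5116 -0.3089  0.2   ]
0.205 [ 0.5169 -0.3085  0.205 ]
0.21 [ 0.5222 -0.308   0.21  ]
0.188 [ 0.117 -0.619  0.188] [ 0.091 -0.518  0.188] [ 0.1038 -0.5687  0.188 ] 0.104
0.205 [ 0.143 -0.611  0.205] [ 0.118 -0.512  0.205] [ 0.1304 -0.5614  0.205 ] 0.102
0.21 [ 0.151 -0.608  0.21 ] [ 0.126 -0.51   0.21 ] [ 0.1383 -0.5593  0.21  ] 0.101
0.215 [ 0.159 -0.606  0.215] [ 0.134 -0.508  0.215] [ 0.1461 -0.5572  0.215 ] 0.101
```

The xy agrees within 3 mm once the tip is taken as about 22–25 mm higher than reported. I'll descend by force over a wider range, starting high enough to be safe under either reading.

```bash
cat >> h.py <<'E'
s_=np.pi/2**.5; DY=[s_,-s_,0]
def press2(x,y,ztop,Fgoal,dgoal,up,zmin=None):
    zmin=ztop-.045 if zmin is None else zmin
    z=ztop+.012; bot.line_to([x,y,z],max_speed=.1); bot.hold(.3); f0=fz(); zc=None; ok=False
    print("f0",f0.round(2),bot.current_clock().__round__(2)); last=0
    while z>zmin:
        z-=.001; bot.line_to([x,y,z],max_speed=.02)
        f=fz()-f0; p=bot.current_ee_pos()
        if abs(f[2])>.6 or zc: print(round(z,4),p.round(4),f.round(2))
        if zc is None and abs(f[2])>1.: zc=p[2]; print("contact")
        if np.linalg.norm(f)>11: print("too much");break
        if zc is not None and abs(f[2])>=Fgoal and zc-p[2]>=dgoal: ok=True;break
    bot.hold(.25); print("end",bot.current_ee_pos().round(4),(fz()-f0).round(2),ok)
    if zc: bot.line_to([x,y,zc+.006],max_speed=.03)
    bot.line_to([x,y,up],max_speed=.2); bot.hold(.1); print(round(bot.current_clock(),2),(fz()-f0).round(2))
    return ok
E
python3 - <<'E'
from h import *
bot.goto([.511,-.303,.2],DY)
bot.line_to([.511,-.303,.122],max_speed=.1) if False else None
press2(.511,-.303,.127,4.8,.003,.19)
c=bot.read_camera("scene"); cv2.imwrite("pics/a1.png",cv2.resize(c["pixels"][150:320,90:290],None,fx=3,fy=3))
E
```

```text
f0 [ 0.91 -0.78  0.09] 9.99
0.136 [ 0.511  -0.303   0.1359] [-0.81  0.68 -0.65]
0.127 [ 0.5109 -0.303   0.1269] [-2.26  0.31 -0.77]
0.117 [ 0.511  -0.303   0.1169] [-1.08  1.5  -0.94]
0.115 [ 0.511  -0.3029  0.1149] [-0.61  0.22 -0.96]
0.113 [ 0.5109 -0.303   0.1129] [-0.07  0.62 -0.87]
0.111 [ 0.5109 -0.303   0.1109] [-0.99  0.2  -0.96]
0.105 [ 0.5109 -0.3029  0.1049] [-0.28  1.28 -0.62]
0.104 [ 0.5109 -0.303   0.1039] [-1.71  1.25  0.95]
0.101 [ 0.5112 -0.3031  0.1013] [-0.92  0.18  1.27]
contact
0.1 [ 0.5112 -0.3031  0.1003] [-1.15  0.57  2.61]
0.099 [ 0.5112 -0.3031  0.0992] [-1.53  1.06  4.16]
0.098 [ 0.5112 -0.3031  0.0982] [-1.84  1.4   4.41]
0.097 [ 0.5112 -0.3031  0.0974] [-1.56  2.49  5.45]
end [ 0.5112 -0.3031  0.0974] [-1.81  2.41  5.37] True
21.9 [-1.34  0.56 -0.12]
```

View pics/a1.png

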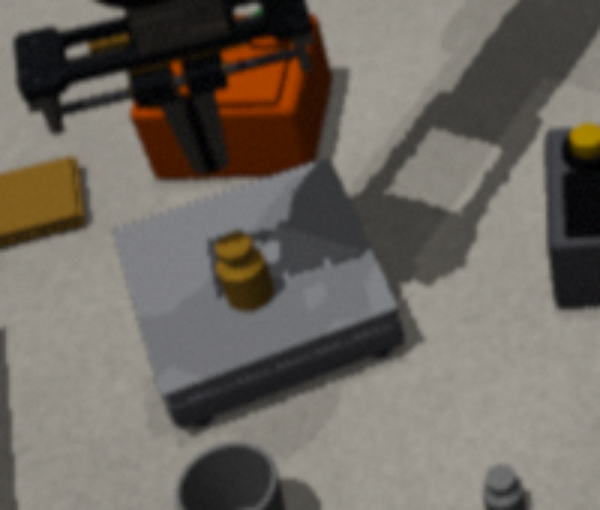

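The weight was pressed: contact at reported z≈0.1015 (so the offset is about 25.5 mm), down to 0.0974 (≈4 mm) at about 5.4 N, then released. The picture shows it upright at the same spot. Next is blue, using the measured offset.

```bash
sed -i 's/abs(f\[2\])>1.: zc=p\[2\]; print("contact")/f[2]>1.7: zc=p[2]; print("contact")/; s/z=ztop+.012; bot.line_to(\[x,y,z\],max_speed=.1); bot.hold(.3); f0=fz()/z=ztop+.009; bot.line_to([x,y,z],max_speed=.1); bot.hold(.2); f0=np.mean([fz() for _ in range(4)],0)/' h.py
python3 - <<'E'
from h import *
bot.goto([.459,.315,.12],DY)
S=bot.read_camera("scene"); cv2.imwrite("pics/b0.png",cv2.resize(S["pixels"][110:230,310:450],None,fx=5,fy=5,interpolation=cv2.INTER_CUBIC))
print(proj(S,np.array([.459,.315,.1455])),bot.current_clock(),bot.current_ee_pos())
E
```

```text
(np.float64(393.7160614500665), np.float64(148.5703098657969)) 24.2333 [0.45967159 0.31436178 0.12016175]
```

View pics/b0.png

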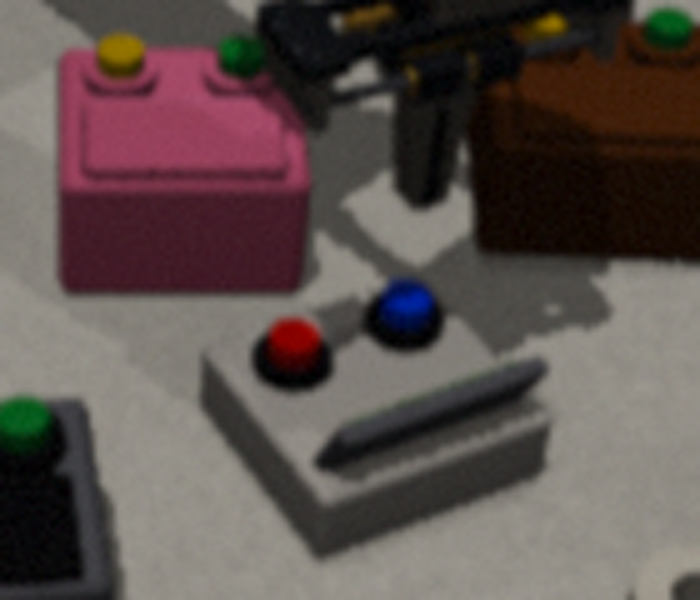

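The fingertips are at crop (425,203), matching the prediction (393.7,148.6 px plus the front-edge offset). The tip is above the blue button (405,305), so I'll press it.

Run:
```python
from h import *
print(press2(.459,.315,.076-.0255,4.9,.0045,.12,zmin=.076-.0255-.011))
```

```text
f0 [-0.09 -0.07 -0.32] 25.19
0.0585 [0.459  0.315  0.0586] [0.05 0.31 0.77]
0.0575 [0.4589 0.315  0.0574] [0.4  0.6  1.06]
0.0565 [0.4589 0.315  0.0564] [-0.37  0.56  0.62]
0.0555 [0.4589 0.315  0.0554] [ 0.25 -0.09  0.74]
0.0505 [0.4592 0.3151 0.0508] [ 0.24 -0.01  1.38]
0.0495 [0.4592 0.3151 0.0497] [-0.13  0.31  2.77]
contact
0.0485 [0.4592 0.3151 0.0486] [-0.56 -0.43  2.95]
0.0475 [0.4592 0.3151 0.0477] [0.26 0.23 3.27]
0.0465 [0.4592 0.3151 0.0466] [0.45 1.22 4.96]
0.0455 [0.4592 0.3151 0.0457] [-0.65  1.52  5.74]
0.0445 [0.4592 0.3151 0.0447] [-0.57  0.17  5.31]
end [0.4592 0.3151 0.0448] [0.05 0.28 6.66] True
30.29 [0.43 0.47 0.7 ]
True
```

Blue moved about 5.5 mm at 5.3–6.7 N, then was released. Next is green at (0.507,0.063), with a clearance check first.

Run:
```python
from h import *
bot.line_to([.459,.315,.16],max_speed=.2)
bot.goto([.507,.064,.15],DY)
S=bot.read_camera("scene"); cv2.imwrite("pics/g0.png",cv2.resize(S["pixels"][130:250,250:390],None,fx=5,fy=5,interpolation=cv2.INTER_CUBIC))
u,v=proj(S,np.array([.507,.064,.1755]));print((u+.5-250)*5,(v+.5-130)*5,bot.current_clock(),bot.current_ee_pos())
```

```text
323.1143374092298 223.92769700022612 31.6917 [0.50671759 0.06521123 0.14964034]
```

View pics/g0.png

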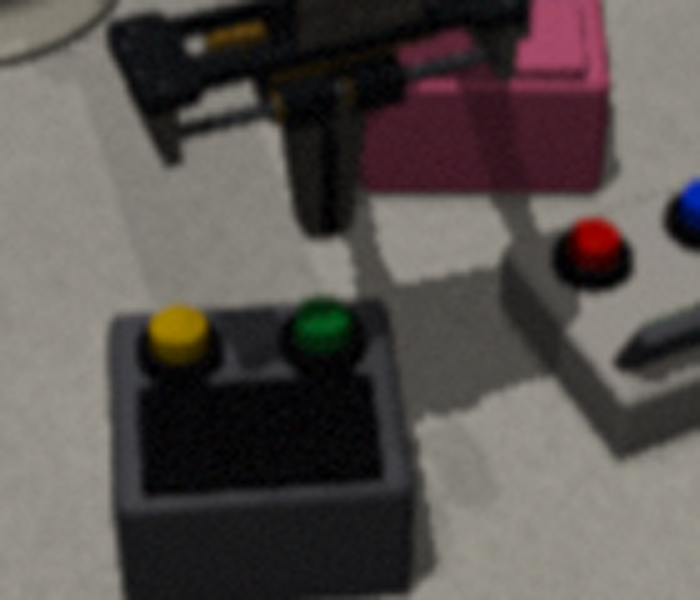

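The tip at (325,233) is above the green button (323,322), in line with the prediction (323,224 plus front edge). The gripper body clears the yellow button well. Pressing green.

Run:
```python
from h import *
print(press2(.507,.064,.116-.0255,4.9,.0045,.19,zmin=.116-.0255-.011))
for n in("scene","top"): cv2.imwrite(f"pics/{n}9.png",bot.read_camera(n)["pixels"])
```

```text
f0 [ 0.5   0.43 -0.08] 32.55
0.0965 [0.5069 0.064  0.0964] [0.38 0.08 0.78]
0.0925 [0.507  0.064  0.0924] [-0.62 -1.2  -0.68]
0.0915 [0.5069 0.064  0.0914] [-0.18 -0.16  0.96]
0.0905 [0.5072 0.064  0.0908] [-0.78 -0.27  0.89]
0.0895 [0.5072 0.064  0.0897] [-0.25 -0.21  2.33]
contact
0.0885 [0.5072 0.064  0.0886] [-0.86 -0.74  3.87]
0.0875 [0.5072 0.064  0.0876] [-0.85  0.73  4.19]
0.0865 [0.5072 0.064  0.0866] [-1.28 -0.49  4.12]
0.0855 [0.5072 0.064  0.0856] [-0.09 -0.46  4.72]
0.0845 [0.5072 0.064  0.0847] [-0.54 -0.75  5.23]
end [0.5072 0.064  0.0847] [-1.25 -0.52  4.82] True
37.8 [-1.31 -1.48 -1.24]
True
```

View pics/scene9.png

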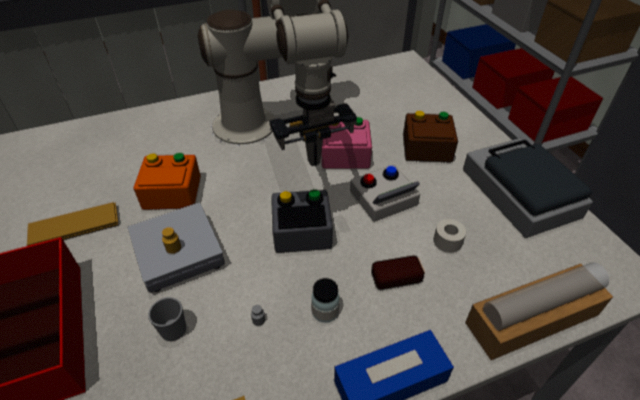

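Green went down about 5.5 mm. The final picture shows the weight upright at (170,239), unmoved, with everything else in place and the arm clear. Handing in.

Run:
```python
from h import *
a=cv2.imread("pics/scene0.png");b=cv2.imread("pics/scene9.png")
m=cv2.absdiff(a,b).max(2)[215:390,100:480]; print("changed px in object area",(m>50).sum(), "weight",(cv2.absdiff(a,b).max(2)[220:256,155:190]>50).sum())
bot.job_done(); print(bot.current_clock())
```

```text
changed px in object area 0 weight 0
the job is handed in; nothing more can be done
the job is handed in; nothing more can be done
```

I did the three presses in order and handed the job in at about 38 s of the 56 s. `job_done` gives no verdict, and I had no direct readout of the pan or button joints, so travel and force come from the arm's own readings.

| Step | Travel | Force |
|---|---|---|
| Check weight pressed, then released | about 4 mm | about 5.4 N |
| Blue button on the terminal, pressed and released | about 5.5 mm | 5.3–6.7 N |
| Green button on the grey printer, pressed and released | about 5.5–6 mm | about 5 N |

**Final check:** The scene picture from before and the one after the last press show no changed pixels over the weight, pan and loose objects. The arm was hovering clear of everything.

**Readings that disagreed:**
- **Fingertip height:** The reported TCP is about 25 mm lower than the real fingertips, seen in both cameras and confirmed by the contact heights. I detected contact on the weight by force, then used the measured offset for the buttons.
- **Button heights:** Triangulated button heights came out 6–8 mm low, probably because the colour masks took in the button sides. I used the top-view positions at the stated heights instead.
- **Force noise:** The force reading wanders by about 0.5–1 N.

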